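Close the tea box: fold the flap over and tuck it under the lip

TASK

Close the open tea box with your fingertips: fold its standing steel flap all the way down over the box, then push the flap along by its raised rib until its free edge is fully home under the steel lip, so that it stays shut when you let go. Do not pick anything up: the box stays standing where it is, and the other things on the table are left alone.

Things in the scene. Friction and masses are not known exactly. Their poses are not given: they have to be found in the camera images.
- tea_box: White plastic box of tea sachets, 150 mm long (its x) by 140 mm wide (its y), rim 80 mm above the table, about 1.6 kg, standing loose on the table. Origin: centre of its underside. Its +x points from the hinge edge (nearer the robot) to the lip edge. With the flap drawn back the hinge pin lies at x = -65 mm, z = 84.5 mm, along y.
- flap (a joint): Flap angle about its pin, rad: 0 = flat and level over the box, 1.57 = upright, 1.85 = leaning back towards the robot as far as it goes. Weak spring (0.05 N m/rad, rest at 1.7) and friction (0.02 N m): 1 to 2 N on the flap's middle folds it; let go untucked it springs up to about 0.8 rad.
- flap_slide (a joint): How far flap and pin have slid in their slots along the box's +x, m: 0 = drawn back, 0.018 = end stop, edge fully under the lip. Stays where left; about 2.5 N moves it. Drawn back, the flat flap's edge is 7 mm short of the lip, so it folds flat freely; held flat, it then slides under the lip with 4 mm of play in height.
- hinge_pin (a point): Middle of the hinge pin; it slides with the flap. Two 4 mm steel cheeks at the box's y = +-68 mm, tops 92 mm high, hold the pin.
- flap_edge (a point): Middle of the flap's free edge, 116 mm from the pin. The flap is a steel plate 124 mm wide and 3 mm thick.
- flap_rib (a point): Middle of the top of the raised push rib on the flap's outer side (the side facing the robot while it stands, upwards when it is folded). The rib is 80 mm long across the flap, 5 mm thick, stands 8 mm proud, 80 mm from the pin; between pin and rib the flap is bare.
- lip_edge (a point): Middle of the lip's free edge (which faces the hinge), half-way up its thickness. The lip is a 3 mm steel strip along the whole far edge of the box, overhanging from the box's x = 75 back to 58 mm; underside 90.5 mm, top 93.5 mm above the table.
- mug_mid (a point): Bystander, not to be disturbed: white mug, 76 mm wide and 85 tall, with a handle. The point is at its centre, half-way up.
- tumbler_mid (a point): Bystander, not to be disturbed: clear plastic tumbler, 72 mm wide, 105 tall. The point is at its centre, half-way up.
- jar_mid (a point): Bystander, not to be disturbed: glass sugar jar with steel lid, 68 mm wide, 95 tall. The point is at its centre, half-way up.
- tin_mid (a point): Bystander, not to be disturbed: plain metal tea tin, 66 mm wide, 100 tall. The point is at its centre, half-way up.
- spoon_mid (a point): Bystander, not to be disturbed: steel spoon lying flat, 150 mm long. The point is at its centre, half-way up.
- pack_mid (a point): Bystander, not to be disturbed: cardboard pack 60 x 90 x 35 mm lying flat. The point is at its centre, half-way up.

How it is judged:
By the outcome, as a careful person would: the job done as asked, in the order asked, and still so for the second after the job is handed in, with the robot touching nothing.
It also fails if it takes over 38 s, if anything falls off the work surface, if the arm or the gripper's body presses on something with over 40 N, if the wrist force passes 120 N, or if a joint passes its speed limit or range.

ROBOT

A 6-joint arm with a two-finger parallel gripper is mounted at the origin on the work surface. World frame = base frame: x ahead of the robot, y to its left, z up, the work surface at z = 0. Lengths are in mm, angles in rad, forces in N, time in s.
With the tool pointing down it reaches from about 425 to 950 mm from the base axis. Payload 3.5 kg.
Tool frame: the origin (TCP) lies between the finger pads; the fingertips stand 19 mm ahead of it and the grasp point (between the pads) is the TCP (r.tip_extent is the z of the fingertips in the tool frame, in mm); z points along the fingers, x is the direction in which the jaws open and shut, and the axes are right-handed (so a half turn about z gives the same grasp; the last joint's range is limited). The gripper opens to 85 mm and grips with 20 to 120 N. Pads are 22 mm wide; open, the fingers measure 114 mm over their backs; the gripper's body (76 mm by 85 mm) begins 54 mm behind the grasp point. The pads swing forward as they close: fully open they stand 13 mm farther back than shut.
Start: joints at [-0.15, 0.286, 1.577, -0, 1.279, -0.15], TCP at [674.986, 0.032, 250.325] pointing down, gripper open.
Joint ranges: [-2.77, 2.77], [-0.9, 2.22], [0.21, 2.48], [-1.53, 4.67], [0.24, 2.81], [-2.84, 2.84]. Speed limits (rad/s): [2.79, 2.79, 3.14, 3.14, 3.14, 3.14].

INTERFACE

Orientations are given as a rotation vector (axis times angle).
In Python, from bench import r, imaging, nets gives the robot as it stands.
- The arm moves only by the tool jog_arm, never from a script. Its argument "targets" is a list that holds one entry, the list of rows, each a list of 7 numbers: the turn, a rotation vector about the tool's x, y, z in rad, then the shift along the tool's x, y, z in cm, then the opening, from 0 (shut) to 1 (fully open). A call has 1 to 20 rows; each row shifts and turns the commanded pose from where the row before left it, along the tool's axes as they then stand; what a row does not reach is not made up. A row lasts 1/8 s, in which the tool goes at most 62.5 mm and 10.7 degrees, less where a joint would pass 70% of its speed; a pose out of reach is approached as far as the arm can. A call is refused whole if a number of a shift passes 6.25 or a number of a turn 0.188, either way. A call with a gripper value outside its range is refused whole. The fingers move at their own pace and stop on an object; "grip_force" is the grip in N (left out, the last holds). Time passes only in rows, so rows that do not move let the fingers close. It gives the time, the measured TCP pose, the force and the opening at its end, in the units of the state.
- r.sense(): the state, without advancing time (a new reading comes with each control period).
- imaging.get_image(name): name is "scene" or "side" or "wrist"; returns a dict with "color" (420x560x3 uint8, red, green, blue), "fx", "fy", "cx", "cy" (pixels), "extrinsics" (4x4, takes a point from world to camera coordinates). Camera axes: x right, y up, looking along -z (the intrinsics and any distortion apply to the point x, -y, -z); pixel columns grow to the right and rows downward; lengths in mm; the calibration is good to about 2 mm. A picture is of the moment at which its call begins. There is no depth.
- r.sign_off(): hands the job in, once; it reports no verdict.
Trained networks look in the newest picture that a camera, given by its name, has taken for a name from the list of things; names that differ only in an ending like _2 or _b are one class to them, and where a whole thing is asked for, a point or a joint stands for the part that bears it (a point fixed in the world has none). Each returns a list of dicts, best first, with "confidence" (0 to 1); they miss things now and then, are a little off and sometimes report something else, mostly with a low value. They report only what shows in the picture. A call takes as long as a camera call.
- nets.boxes_of(query, camera): "at" ([column, row] in pixels, amid what is visible of it).
- nets.cut_out(query, camera): "region" (420x560 bool, what is visible of it) and "at" ([column, row] in pixels, amid what is visible of it).
- nets.landmark_of(query, camera): "at" ([column, row] in pixels: a listed point, or the origin of a listed thing).
The state is a dict: "t": time; "joint_positions": joint angles; "joint_velocities": joint speeds; "joint_torque": joint torques, N m; "ee_pos": TCP position; "tcp_rot": TCP orientation; "contact_force": force on the tool from outside, world axes, zero at the start; "moment": the same for the moment, N m; "opening": finger opening in mm.
Only numpy, scipy, OpenCV 4.12 (cv2) and the standard library are available. Lean on these libraries where they do the work, as an engineer would, in place of code of your own. Each camera call takes 0.05 s, during which the arm holds its last target.

## Working session

There is one attempt and no reset: what is moved stays moved. The work goes in short steps, Python scripts to look and compute and a tool call to move; the robot and the scene stay as the last step left them, time stands still between calls to the robot, and variables do not carry over. Pictures are saved under pics/ and viewed, and the job is handed in when it is done.

Besides the shell and the picture viewer there is one more tool, called after "Emit:" by a JSON object that holds its "api" and its "payload", one argument or row to a line. jog_arm: Moves the arm, as the interface text tells. Its arguments: {"type":"object","properties":{"targets":{"type":"array"},"grip_force":{"type":"number"}},"required":["targets"]}

```bash
mkdir -p pics; ls
python3 - <<'E'
from bench import r, imaging, nets
import cv2, numpy as np
s=r.sense(); print(s); print(r.tip_extent)
for c in ["scene","side"]:
    im=imaging.get_image(c); cv2.imwrite(f"pics/a_{c}.png",im["color"][:,:,::-1])
    print(c,im["fx"],im["fy"],im["cx"],im["cy"],[k for k in im]); print(np.round(im["extrinsics"],3).tolist())
    for q in ["tea_box","hinge_pin","flap_edge","flap_rib","lip_edge","mug_mid","tumbler_mid","jar_mid","tin_mid","spoon_mid","pack_mid"]:
        print(q,[(np.round(d["at"],1).tolist(),round(d["confidence"],2)) for d in nets.landmark_of(q,c)][:2])
E
```

```text
pics
{'t': 0.0, 'joint_positions': array([-1.49970633e-01,  2.87185806e-01,  1.57816411e+00, -1.45836511e-05,
        1.27861194e+00, -1.50011859e-01]), 'joint_velocities': array([ 0.00115326, -0.00254429, -0.00016786, -0.00050695,  0.0005054 ,
        0.00051792]), 'joint_torque': array([-1.79628755e-04, -4.05981302e+01, -2.92628127e+01, -1.54224781e-04,
        5.81841552e-03,  3.74769741e-06]), 'ee_pos': array([6.74389498e+02, 1.38412428e-01, 2.48940679e+02]), 'tcp_rot': array([-3.14125027e+00, -7.13734906e-05,  3.68263958e-03]), 'contact_force': array([-0.27989633, -0.41279724, -0.25942341]), 'moment': array([ 0.00229409, -0.03469258,  0.01189283]), 'opening': 85.1878382528923}
19.0
scene 528.886047822518 528.886047822518 279.1276754605633 217.2370188476215 ['color', 'fx', 'fy', 'cx', 'cy', 'extrinsics']
[[-0.621, 0.784, 0.013, 386.133], [-0.579, -0.47, 0.666, 327.731], [0.528, 0.406, 0.746, -1620.572], [0.0, 0.0, 0.0, 1.0]]
tea_box [([278.3, 208.4], 0.66)]
hinge_pin [([297.4, 171.1], 0.78), ([298.6, 141.1], 0.24)]
flap_edge [([299.6, 132.0], 0.65)]
flap_rib [([296.9, 142.6], 0.7
[... 165 characters left out ...]
, 0.86)]
spoon_mid [([237.3, 234.8], 0.9)]
pack_mid [([207.0, 151.8], 0.8)]
side 381.1699918587467 381.1699918587467 274.44697256785867 207.65511006231642 ['color', 'fx', 'fy', 'cx', 'cy', 'extrinsics']
[[0.993, -0.116, -0.013, -608.33], [0.09, 0.69, 0.719, -134.482], [-0.074, -0.715, 0.695, -827.731], [0.0, 0.0, 0.0, 1.0]]
tea_box [([253.6, 260.7], 0.73)]
hinge_pin [([218.5, 239.1], 0.76)]
flap_edge [([214.2, 196.2], 0.63)]
flap_rib [([208.7, 209.7], 0.87)]
lip_edge []
mug_mid [([259.3, 199.6], 0.8)]
tumbler_mid [([308.3, 203.3], 0.6), ([253.1, 384.2], 0.2)]
jar_mid [([272.5, 312.3], 0.56)]
tin_mid [([337.0, 292.9], 0.75)]
spoon_mid [([312.2, 257.9], 0.55)]
pack_mid [([254.5, 384.3], 0.61)]
```

View pics/a_scene.png

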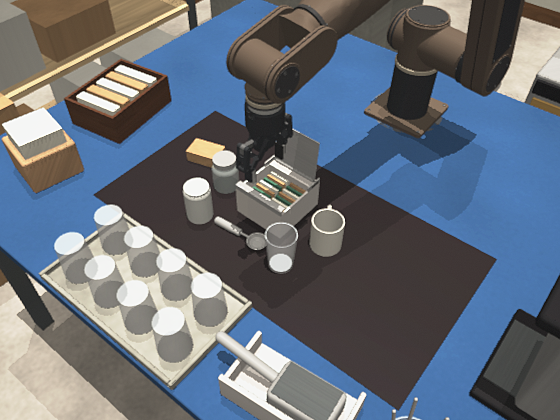

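View pics/a_side.png

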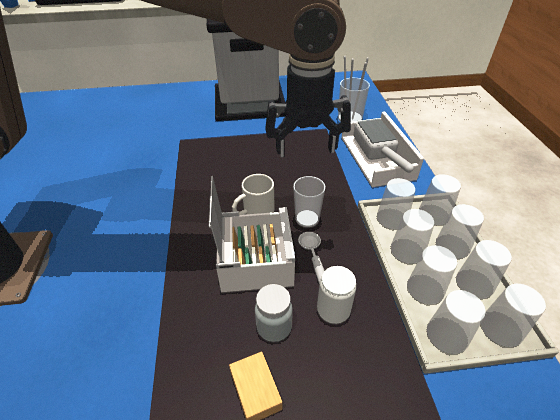

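```bash
cat > h.py <<'E'
import numpy as np, cv2
from bench import r, imaging, nets
from scipy.optimize import least_squares
def cam(c):
    im=imaging.get_image(c); K=np.array([[im["fx"],0,im["cx"]],[0,im["fy"],im["cy"]],[0,0,1]]); 
    return im,K,im["extrinsics"]
def proj(K,E,X):
    X=np.atleast_2d(X); p=X@E[:3,:3].T+E[:3,3]; return np.c_[K[0,0]*p[:,0]/-p[:,2]+K[0,2], K[1,1]*-p[:,1]/-p[:,2]+K[1,2]]
def tri(obs): # list of (K,E,uv)
    P=[(K@np.diag([1,-1,-1])@E[:3]) for K,E,_ in obs]
    X=cv2.triangulatePoints(P[0],P[1],np.array(obs[0][2],float).reshape(2,1),np.array(obs[1][2],float).reshape(2,1)).ravel(); return X[:3]/X[3]
E
python3 - <<'E'
from h import *
a=cam("scene");b=cam("side")
S={}
for q in ["tea_box","hinge_pin","flap_edge","flap_rib","mug_mid","tumbler_mid","jar_mid","tin_mid","spoon_mid","pack_mid"]:
    u=nets.landmark_of(q,"scene");v=nets.landmark_of(q,"side")
    if u and v:
        X=tri([(a[1],a[2],u[0]["at"]),(b[1],b[2],v[0]["at"])]); e=np.linalg.norm(proj(a[1],a[2],X)-u[0]["at"]); print(q,X.round(1),e.round(1))
E
```

```text
tea_box [568.6 -52.6   1. ] 0.8
hinge_pin [499.  -46.   89.5] 1.7
flap_edge [ 611.8 -108.6  215.4] 54.6
flap_rib [486.3 -55.3 168.6] 0.5
mug_mid [582.8 108.2  40.2] 0.3
jar_mid [ 588.9 -209.5   48.3] 0.7
tin_mid [ 708.8 -186.8   54. ] 0.0
spoon_mid [694.1 -67.9   6.6] 0.3
pack_mid [ 542.6 -320.1   16. ] 0.2
```

The scene view shows the open box around (278,190), with its flap standing at (300,150). The mug, tumbler, spoon, tin and jar sit close around it. In the side view the flap stands at the left rim, around (215,215). I'll zoom in for an accurate pose.

Run:
```python
import cv2
a=cv2.imread("pics/a_scene.png")[120:240,220:350]; cv2.imwrite("pics/z_scene.png",cv2.resize(a,None,fx=5,fy=5,interpolation=cv2.INTER_CUBIC))
b=cv2.imread("pics/a_side.png")[170:295,200:310]; cv2.imwrite("pics/z_side.png",cv2.resize(b,None,fx=4.8,fy=4.8,interpolation=cv2.INTER_CUBIC))
```

```text
(no output)
```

View pics/z_scene.png

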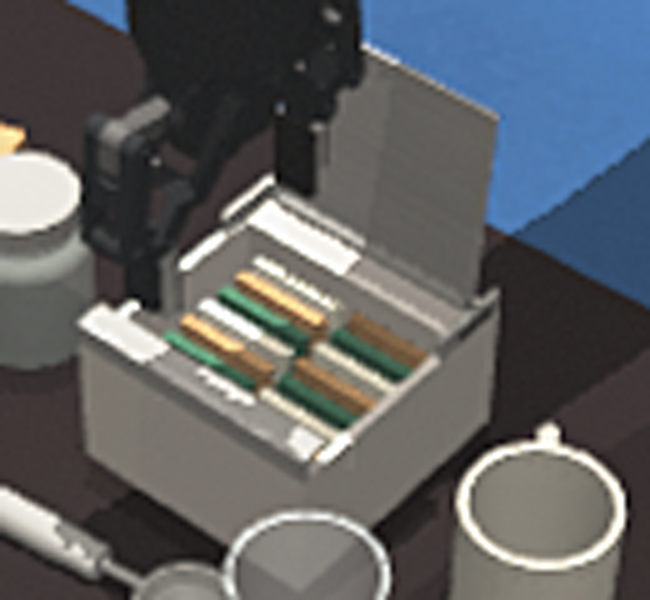

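View pics/z_side.png

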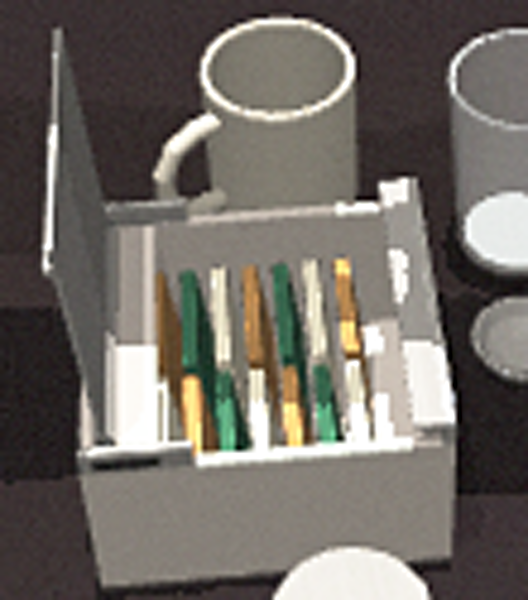

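```bash
cat > fit.py <<'E'
from h import *
a=cam("scene");b=cam("side")
sc=[((75,-70,93.5),(236,183.6)),((75,70,93.5),(281.6,215)),((75,-70,0),(237,211)),((-75,70,0),(318,203.6)),(("f",62),(319.4,143.4))]
sd=[((-75,-70,0),(221.9,291.9)),((75,-70,0),(294.2,286.3)),((75,-70,93.5),(294.8,259.6)),((75,70,93.5),(286.5,207.5)),((58,70,93.5),(279.2,208.5)),((58,-70,93.5),(286.5,260)),(("f",62),(211.9,176.3)),(("f",-62),(209.4,225.2))]
def W(p,X):
    x,y,yaw,th=p
    if X[0]=="f": X=(-65+116*np.cos(th),X[1],84.5+116*np.sin(th))
    c,s=np.cos(yaw),np.sin(yaw); return np.array([x+c*X[0]-s*X[1],y+s*X[0]+c*X[1],X[2]])
def res(p):
    out=[]
    for C,L in((a,sc),(b,sd)):
        for X,uv in L: out+=list((proj(C[1],C[2],W(p,X))[0]-uv)*1.0)
    return np.array(out)
f=least_squares(res,[568,-52,0,1.6],loss="soft_l1")
p=f.x; print(p.round(3), res(p).reshape(-1,2).round(1).tolist())
for n,X in dict(pin=(-65,0,84.5),rib=(-65+80*np.cos(p[3])-8*np.sin(p[3]),0,84.5+80*np.sin(p[3])+8*np.cos(p[3])),edge=("f",0),lip=(58,0,92),box=(0,0,0)).items():
    w=W(p,X);print(n,w.round(1),proj(a[1],a[2],w).round(1),proj(b[1],b[2],w).round(1))
E
python3 fit.py
```

```text
[ 5.65141e+02 -5.26850e+01 -2.50000e-02  1.63300e+00] [[-1.5, 0.7], [-2.1, -2.5], [-0.6, -0.3], [-1.5, 0.5], [-0.6, -0.5], [-1.0, 0.8], [-0.3, 0.2], [0.2, -1.5], [0.1, -0.5], [-0.5, -0.9], [-0.4, -1.2], [-0.4, -0.8], [0.1, -3.4]]
pin [500.2 -51.   84.5] [[293.9 169.7]] [[221.6 239.2]]
rib [487.2 -50.7 163.8] [[298.4 142.4]] [[210.  211.7]]
edge [493.  -50.8 200.3] [[297.5 131.6]] [[210.5 197.2]]
lip [623.1 -54.2  92. ] [[261.3 194.5]] [[282.1 232.1]]
box [565.1 -52.7   0. ] [[276.7 207.4]] [[255.7 262.5]]
```

Emit:
{"api": "jog_arm", "payload": {
  "targets": [
    [[0,0,-0.17,0,0,-0.2,0],[0,0,-0.17,0,0,-0.2,0],[0,0,-0.17,0,0,-0.2,0],[0,0,-0.17,0,0,-0.2,0],[0,0,-0.17,0,0,-0.2,0],[0,0,-0.17,0,0,0,0],[0,0,-0.17,0,0,0,0],[0,0,-0.17,0,0,0,0],[0,0,-0.17,0,0,0,0],[0,0,-0.016,0,0,0,0]]
  ],
  "grip_force": 20
}}

```text
t: 3.65
ee_pos: [675.0, 0.0, 260.3]
tcp_rot: [-2.25, -2.193, 0.0]
contact_force: [0.3, -0.2, -0.7]
opening: -0.1
```

Emit:
{"api": "jog_arm", "payload": {
  "targets": [
    [[0,0,0,-0.92,-3.56,0,0],[0,0,0,-0.92,-3.56,0,0],[0,0,0,-0.92,-3.56,0,0],[0,0,0,-0.92,-3.56,0,0],[0,0,0,-0.92,-3.56,0,0],[0,0,0,-0.92,-3.56,0,0],[0,0,0,0,0,0,0]]
  ]
}}

```text
t: 4.53
ee_pos: [458.6, -50.0, 260.3]
tcp_rot: [2.252, 2.189, 0.0]
contact_force: [0.1, 0.5, -0.6]
opening: 0.7
```

Run:
```python
from h import *
for c in ["scene","side"]:
    im=imaging.get_image(c)["color"][:,:,::-1]
    im=im[110:230,230:350] if c=="scene" else im[100:300,150:330]
    cv2.imwrite(f"pics/b_{c}.png",cv2.resize(im,None,fx=5 if c=="scene" else 3,fy=5 if c=="scene" else 3,interpolation=cv2.INTER_CUBIC))
s=r.sense();print(s["t"],s["ee_pos"],s["contact_force"],s["joint_positions"])
for q in ["tea_box","hinge_pin","flap_edge","flap_rib","lip_edge"]:
    print(q,[(np.round(d["at"],1).tolist(),round(d["confidence"],2)) for d in nets.landmark_of(q,"side")][:2])
```

```text
4.625 [460.41658254 -49.97529765 260.86550881] [0.802958   1.00842926 0.04679605] [-3.27864507e-01 -2.07793650e-01  2.06703842e+00  2.31369611e-04
  1.28066342e+00 -1.87197139e+00]
tea_box [([254.1, 260.0], 0.58), ([208.6, 212.5], 0.3)]
hinge_pin [([222.7, 239.6], 0.7)]
flap_edge [([214.5, 195.6], 0.58)]
flap_rib [([209.0, 210.8], 0.69), ([212.4, 197.0], 0.67)]
lip_edge [([281.0, 234.2], 0.86), ([313.2, 258.8], 0.38)]
```

View pics/b_side.png

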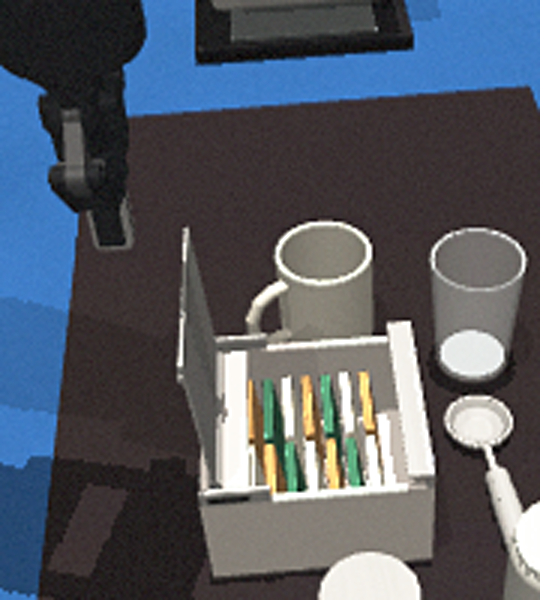

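View pics/b_scene.png

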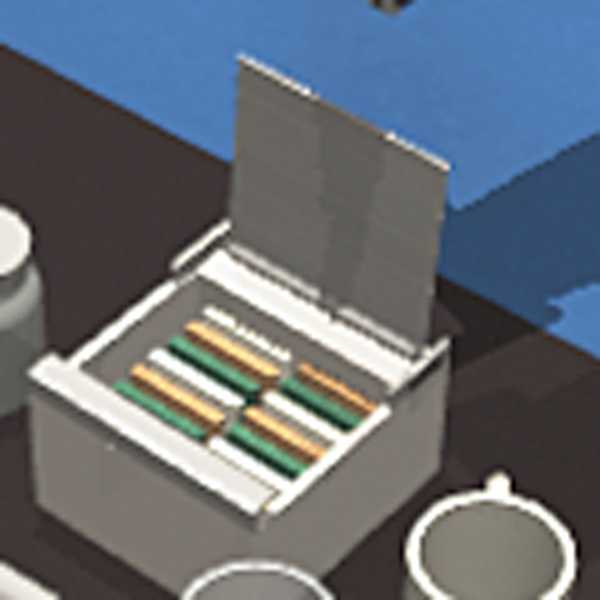

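The side view shows the shut fingers at about (188,182), behind the flap with clear space between them. The scene view shows the whole flap clear. I'll lower behind the flap.

Emit:
{"api": "jog_arm", "payload": {
  "targets": [
    [[0,0,0,0,0,3.0,0],[0,0,0,0,0,3.0,0],[0,0,0,0,0,3.0,0],[0,0,0,0,0,0,0]]
  ]
}}

```text
t: 5.38
ee_pos: [458.6, -49.1, 167.7]
tcp_rot: [-2.244, -2.19, 0.005]
contact_force: [-0.1, -0.2, 0.3]
opening: -0.1
```

Run:
```python
from h import *
im=imaging.get_image("side")["color"][:,:,::-1][100:300,150:330]
cv2.imwrite("pics/c_side.png",cv2.resize(im,None,fx=3,fy=3,interpolation=cv2.INTER_CUBIC))
```

```text
(no output)
```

View pics/c_side.png

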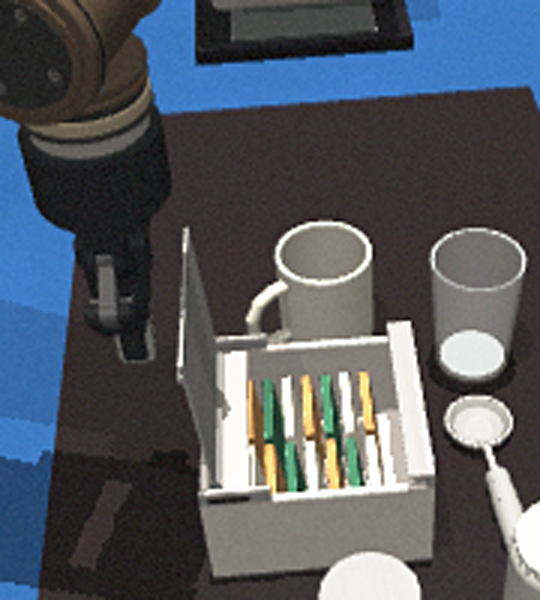

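Emit:
{"api": "jog_arm", "payload": {
  "targets": [
    [[0,0,0,0,1.5,0.1,0],[0,0,0,0,1.4,0.1,0],[0,0,0,0,1.0,0.4,0],[0,0,0,0,1.0,0.5,0],[0,0,0,0,0.8,0.4,0],[0,0,0,0,0.7,0.4,0],[0,0,0,0,0.6,0.6,0],[0,0,0,0,0.6,0.7,0],[0,0,0,0,0,0,0]]
  ]
}}

```text
t: 6.55
ee_pos: [535.9, -51.7, 137.4]
tcp_rot: [-2.248, -2.193, 0.001]
contact_force: [0.1, -0.2, -0.2]
opening: -0.2
```

Run:
```python
from h import *
im=imaging.get_image("side")["color"][:,:,::-1][100:300,150:330]
cv2.imwrite("pics/d_side.png",cv2.resize(im,None,fx=3,fy=3,interpolation=cv2.INTER_CUBIC))
s=r.sense();print(s["ee_pos"],s["contact_force"])
```

```text
[535.80326319 -51.64538773 137.68815861] [-0.19151828 -0.85933581 -0.17718161]
```

View pics/d_side.png

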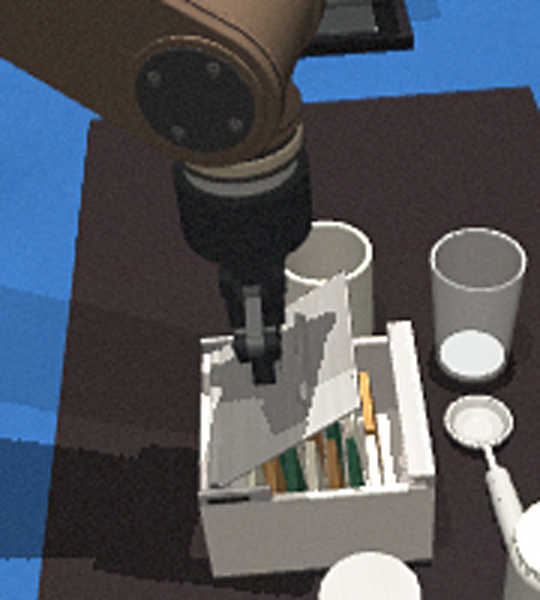

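The side view shows the flap folded about half-way, with the fingertip on its bare part. I'll keep folding.

Emit:
{"api": "jog_arm", "payload": {
  "targets": [
    [[0,0,0,0,0.4,0.7,0],[0,0,0,0,0.4,0.8,0],[0,0,0,0,0.2,0.6,0],[0,0,0,0,0.1,0.5,0],[0,0,0,0,0,0.2,0],[0,0,0,0,0,0,0]]
  ]
}}

```text
t: 7.35
ee_pos: [547.1, -52.0, 110.2]
tcp_rot: [2.249, 2.194, -0.0]
contact_force: [-0.1, 0.4, 0.1]
opening: -0.2
```

Run:
```python
from h import *
im=imaging.get_image("side")["color"][:,:,::-1][150:300,180:310]
cv2.imwrite("pics/e_side.png",cv2.resize(im,None,fx=4,fy=4,interpolation=cv2.INTER_CUBIC))
im=imaging.get_image("scene")["color"][:,:,::-1][110:230,230:350]
cv2.imwrite("pics/e_scene.png",cv2.resize(im,None,fx=5,fy=5,interpolation=cv2.INTER_CUBIC))
s=r.sense();print(s["ee_pos"],s["contact_force"])
```

```text
[547.04507221 -52.02998462 110.40687309] [0.75708922 0.22102866 0.89642104]
```

View pics/e_side.png

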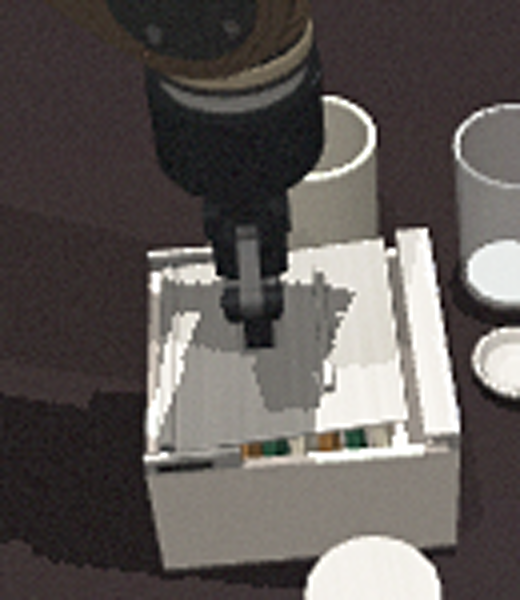

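View pics/e_scene.png

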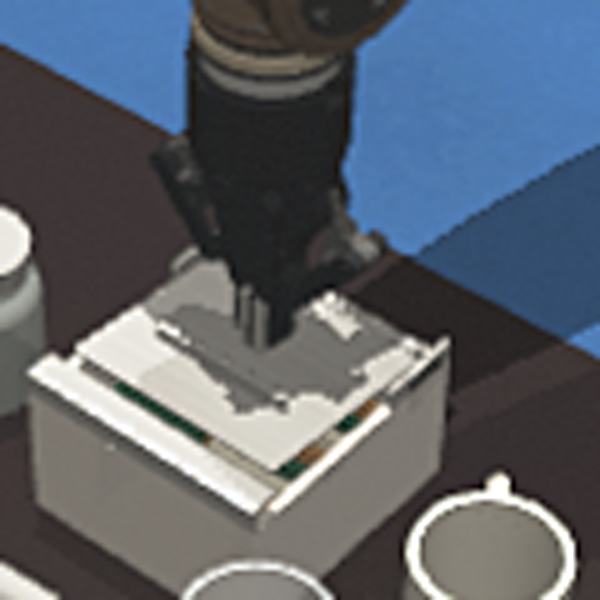

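The side view shows the flap nearly flat. The fingertip is at about (262,340) in the zoom and the rib is ahead of it at about (325,335). I'll press down gently until I feel contact.

Emit:
{"api": "jog_arm", "payload": {
  "targets": [
    [[0,0,0,0,0,0.3,0],[0,0,0,0,0,0.15,0],[0,0,0,0,0,0,0]]
  ]
}}

```text
t: 7.82
ee_pos: [547.1, -52.1, 105.8]
tcp_rot: [2.249, 2.194, 0.0]
contact_force: [0.3, -0.8, 0.9]
opening: -0.2
```

Emit:
{"api": "jog_arm", "payload": {
  "targets": [
    [[0,0,0,0,0,0.1,0],[0,0,0,0,0,0,0]]
  ]
}}

```text
t: 8.07
ee_pos: [547.1, -52.1, 104.9]
tcp_rot: [2.249, 2.194, 0.0]
contact_force: [1.2, 0.5, 1.4]
opening: 0.2
```

Emit:
{"api": "jog_arm", "payload": {
  "targets": [
    [[0,0,0,0,0,0.08,0],[0,0,0,0,0,0,0]]
  ]
}}

```text
t: 8.32
ee_pos: [547.2, -52.1, 104.7]
tcp_rot: [2.249, 2.194, -0.0]
contact_force: [0.1, 1.0, 4.8]
opening: 0.1
```

Emit:
{"api": "jog_arm", "payload": {
  "targets": [
    [[0,0,0,0,0,0.05,0],[0,0,0,0,0,0,0]]
  ]
}}

```text
t: 8.57
ee_pos: [547.2, -52.1, 104.5]
tcp_rot: [2.249, 2.194, -0.0]
contact_force: [-1.5, -0.5, 6.9]
opening: -0.1
```

Force rose to 7 N at the stop, so the flap is flat. Now I'll slide forward to the rib.

Emit:
{"api": "jog_arm", "payload": {
  "targets": [
    [[0,0,0,0,0.4,0,0],[0,0,0,0,0.4,0,0],[0,0,0,0,0.3,0,0],[0,0,0,0,0.3,0,0],[0,0,0,0,0,0,0]]
  ]
}}

```text
t: 9.2
ee_pos: [561.3, -52.5, 104.5]
tcp_rot: [2.249, 2.194, -0.0]
contact_force: [-2.2, -0.0, 6.6]
opening: 0.1
```

Emit:
{"api": "jog_arm", "payload": {
  "targets": [
    [[0,0,0,0,0.3,0,0],[0,0,0,0,0.3,0,0],[0,0,0,0,0,0,0]]
  ]
}}

```text
t: 9.57
ee_pos: [565.7, -52.5, 104.2]
tcp_rot: [-2.245, -2.192, 0.006]
contact_force: [-6.4, 0.6, 9.1]
opening: -0.4
```

Run:
```python
from h import *
im=imaging.get_image("side")["color"][:,:,::-1][150:300,180:310]
cv2.imwrite("pics/f_side.png",cv2.resize(im,None,fx=4,fy=4,interpolation=cv2.INTER_CUBIC))
s=r.sense();print(s["ee_pos"],s["contact_force"])
```

```text
[565.68520489 -52.50289191 104.17626834] [-6.01137765 -1.12474968  9.04297927]
```

View pics/f_side.png

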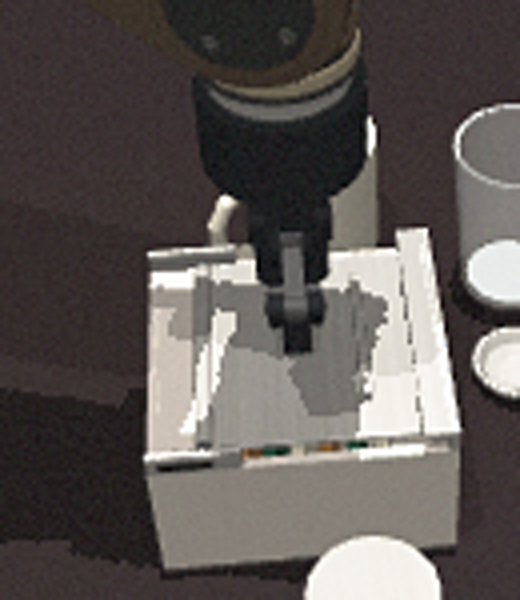

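Run:
```python
from h import *
im=imaging.get_image("scene")["color"][:,:,::-1][110:230,230:350]
cv2.imwrite("pics/f_scene.png",cv2.resize(im,None,fx=5,fy=5,interpolation=cv2.INTER_CUBIC))
```

```text
(no output)
```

View pics/f_scene.png

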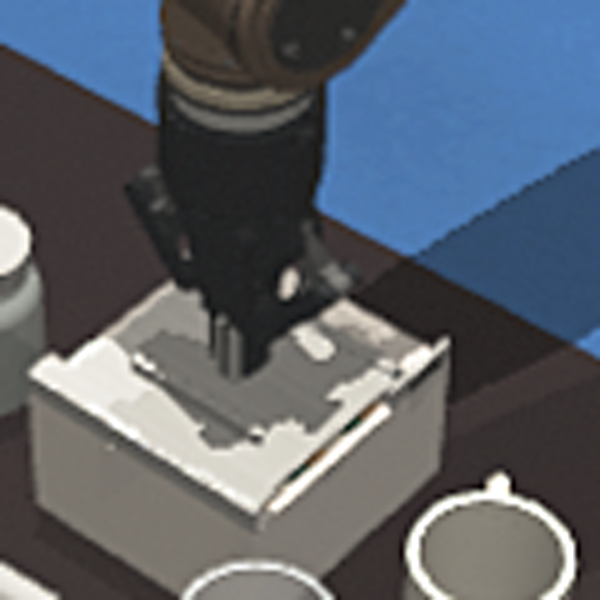

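The scene view shows the free edge already under the lip with the gap gone, and the box corners unmoved at (236,184) and (282,215). The pad dragged the flap along by friction. I'll ease the pressure, move up to the rib, and push on the rib itself to get it home.

Emit:
{"api": "jog_arm", "payload": {
  "targets": [
    [[0,0,0,0,-0.05,-0.25,0],[0,0,0,0,0,0,0]]
  ]
}}

```text
t: 9.93
ee_pos: [566.1, -52.4, 105.6]
tcp_rot: [-2.248, -2.193, 0.001]
contact_force: [0.1, -0.4, 1.0]
opening: 0.0
```

Emit:
{"api": "jog_arm", "payload": {
  "targets": [
    [[0,0,0,0,0.4,0,0],[0,0,0,0,0.4,0,0],[0,0,0,0,0.4,0,0],[0,0,0,0,0,0,0]]
  ]
}}

```text
t: 10.42
ee_pos: [579.2, -52.9, 106.0]
tcp_rot: [2.248, 2.193, 0.001]
contact_force: [0.4, -0.1, 0.5]
opening: 0.2
```

Emit:
{"api": "jog_arm", "payload": {
  "targets": [
    [[0,0,0,0,0.2,0,0],[0,0,0,0,0.2,0,0],[0,0,0,0,0,0,0]]
  ]
}}

```text
t: 10.8
ee_pos: [582.8, -52.9, 106.1]
tcp_rot: [2.248, 2.193, 0.001]
contact_force: [0.1, -0.1, 0.2]
opening: 0.0
```

Emit:
{"api": "jog_arm", "payload": {
  "targets": [
    [[0,0,0,0,0.1,0,0],[0,0,0,0,0,0,0]]
  ]
}}

```text
t: 11.05
ee_pos: [583.6, -52.9, 106.1]
tcp_rot: [2.249, 2.194, 0.0]
contact_force: [-0.3, 0.7, 0.6]
opening: 0.2
```

Emit:
{"api": "jog_arm", "payload": {
  "targets": [
    [[0,0,0,0,0.15,0,0],[0,0,0,0,0,0,0]]
  ]
}}

```text
t: 11.3
ee_pos: [584.1, -52.8, 105.4]
tcp_rot: [-2.247, -2.192, 0.003]
contact_force: [-4.5, -0.2, 0.8]
opening: 0.1
```

Emit:
{"api": "jog_arm", "payload": {
  "targets": [
    [[0,0,0,0,0.15,0,0],[0,0,0,0,0,0,0]]
  ]
}}

```text
t: 11.55
ee_pos: [584.3, -52.8, 104.8]
tcp_rot: [-2.244, -2.191, 0.007]
contact_force: [-6.8, -0.9, 0.3]
opening: 0.1
```

Emit:
{"api": "jog_arm", "payload": {
  "targets": [
    [[0,0,0,0,0.06,0,0],[0,0,0,0,0,0,0]]
  ]
}}

```text
t: 11.8
ee_pos: [584.3, -52.7, 104.6]
tcp_rot: [-2.243, -2.19, 0.009]
contact_force: [-7.9, -1.2, 1.8]
opening: -0.3
```

Run:
```python
from h import *
for c,f,(a,b,d,e) in (("side",4,(150,300,180,310)),("scene",5,(110,230,230,350))):
    im=imaging.get_image(c)["color"][:,:,::-1][a:b,d:e]
    cv2.imwrite(f"pics/g_{c}.png",cv2.resize(im,None,fx=f,fy=f,interpolation=cv2.INTER_CUBIC))
s=r.sense();print(s["ee_pos"],s["contact_force"])
```

```text
[584.28989967 -52.76015105 104.65006721] [-8.51252296 -0.77251323  0.30104322]
```

View pics/g_side.png

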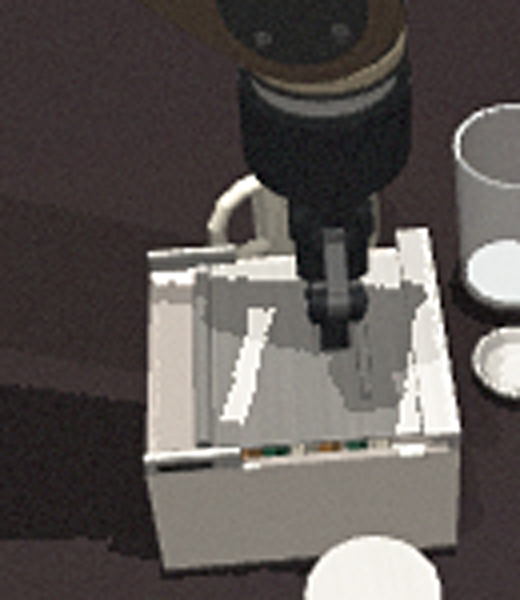

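View pics/g_scene.png

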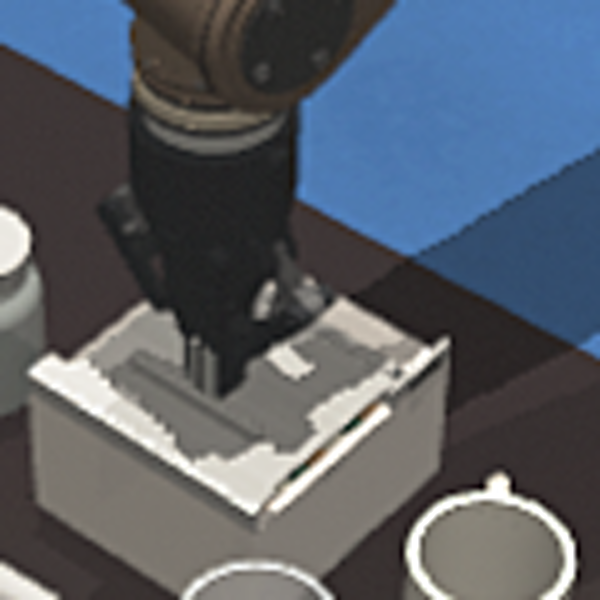

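The flap holds firm against 8.5 N with no motion. The fingertip position implies a slide of about 17.6 mm, which is the end stop. I'll ease off and lift clear.

Emit:
{"api": "jog_arm", "payload": {
  "targets": [
    [[0,0,0,0,-0.3,-0.05,0],[0,0,0,0,0,-0.5,0],[0,0,0,0,0,-2.0,0],[0,0,0,0,0,-4.0,0],[0,0,0,0,-2,-5.0,0],[0,0,0,0,-5,-3.0,0],[0,0,0,0,-5,0,0],[0,0,0,0,0,0,0],[0,0,0,0,0,0,0]]
  ]
}}

```text
t: 13.02
ee_pos: [465.4, -50.3, 253.7]
tcp_rot: [2.246, 2.19, 0.004]
contact_force: [-0.1, 0.0, 0.2]
opening: -0.0
```

Run:
```python
from h import *
for c,f,(a,b,d,e) in (("side",4,(150,300,180,310)),("scene",5,(110,230,230,350))):
    im,K,E=cam(c); im=im["color"][:,:,::-1][a:b,d:e]
    cv2.imwrite(f"pics/h_{c}.png",cv2.resize(im,None,fx=f,fy=f,interpolation=cv2.INTER_CUBIC))
    w=lambda x,y,z:np.array([565.1+np.cos(.025)*x+np.sin(.025)*y,-52.7-np.sin(.025)*x+np.cos(.025)*y,z])
    for s in(0,9,18): print(c,s,"rib pred",proj(K,E,w(15+s,-40,93)).round(1),proj(K,E,w(15+s,40,93)).round(1),"crop",((proj(K,E,w(15+s,0,93))-[d,a])*f).round())
    for q in ["flap_rib","hinge_pin","lip_edge"]: print(q,[(np.round(v["at"],1).tolist(),round(v["confidence"],2)) for v in nets.landmark_of(q,c)][:2])
s=r.sense();print(s["t"],s["ee_pos"],s["contact_force"])
```

```text
side 0 rib pred [[262.3 248.6]] [[259.6 219.2]] crop [[324. 333.]]
side 9 rib pred [[266.9 248.2]] [[263.9 218.9]] crop [[341. 332.]]
side 18 rib pred [[271.5 247.9]] [[268.2 218.6]] crop [[359. 331.]]
flap_rib [([266.4, 229.7], 0.6)]
hinge_pin [([227.8, 238.2], 0.6)]
lip_edge [([281.7, 233.1], 0.98)]
scene 0 rib pred [[260.5 176.9]] [[286.  192.2]] crop [[215. 372.]]
scene 9 rib pred [[258.1 178.8]] [[283.6 194.3]] crop [[203. 382.]]
scene 18 rib pred [[255.6 180.8]] [[281.1 196.4]] crop [[191. 392.]]
flap_rib [([267.8, 185.7], 0.96)]
hinge_pin [([289.7, 173.5], 0.56)]
lip_edge [([263.4, 194.1], 0.66)]
13.425 [464.55833909 -50.00546551 251.2651538 ] [ 0.87026465 -0.2873025  -0.20187635]
```

View pics/h_side.png

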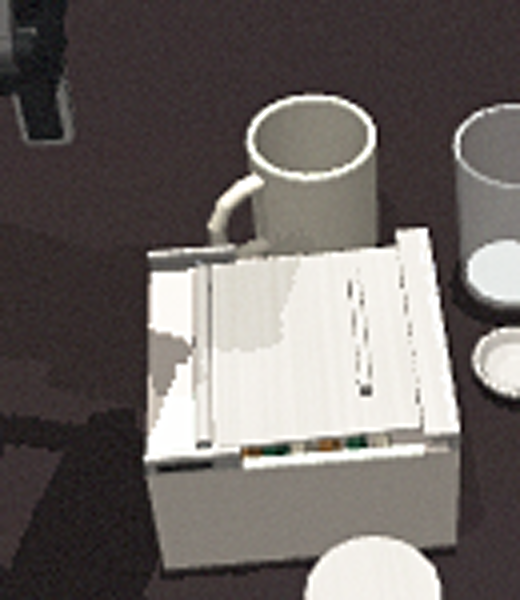

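View pics/h_scene.png

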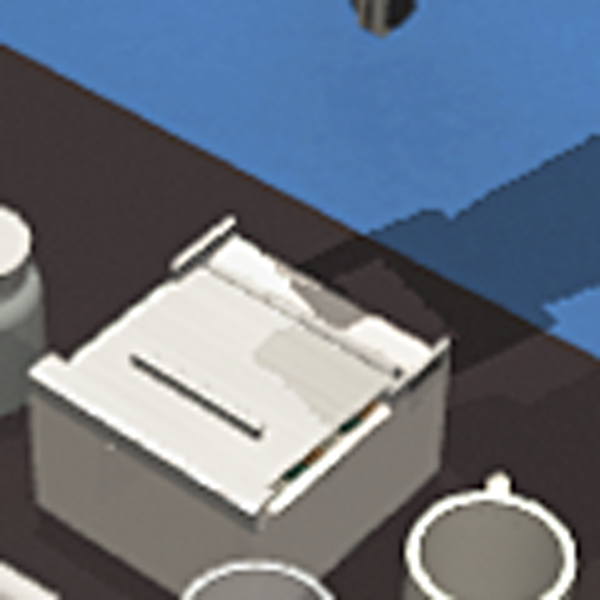

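```bash
python3 -c "
from bench import r
print(r.sign_off())"
```

```text
the job is handed in; nothing more can be done
None
```

The tea box is shut: I folded the flap flat with shut fingertips, slid it under the lip, and it stayed down when I lifted the arm clear. I handed the job in just after 13.4 s, with the robot touching nothing.

- **How it slid:** while I held the flap flat at about 7–9 N, the fingertips dragged it most of the way under the lip by friction. So most of the travel came from that drag, not from the rib. I then pushed on the rib itself; it held against 8.5 N without moving further.
- **Last checks:** the fingertip position puts the slide at about 17.6 mm of 18 mm. In the final side view the rib sits where 18 mm of travel would put it. The flap lies flat with its edge under the lip.
- **Bystanders:** the box corners had not shifted in the pictures. The mug, tumbler, spoon and jar looked unmoved where they showed in the close-ups. The tin and pack were outside those views, so I did not re-check them, but the arm did not go near them.
- **Disagreement:** the trained network's single-image estimates for the rib and pin in the final pictures were 3–5 pixels (about 10 mm) off from full travel. I trusted the visible rib and lip edges and the force stop instead.

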